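# Square the loaded cassette up to the stop rail

### The arm

A 6-joint arm with a two-finger parallel gripper is mounted at the origin on a cart in front of the work surface, level with it; the furniture and walls round the work are solid. World frame = base frame: x ahead of the robot, y to its left, z up, the work surface at z = 0. Lengths are in mm, angles in rad, forces in N, time in s.
With the tool pointing down it reaches from about 275 to 1000 mm from the base axis. Payload 8.4 kg.
Tool frame: the origin (TCP) lies at the centre of the arm's flange, where the gripper is bolted on; the fingertips stand r.tip_extent ahead of it and the grasp point (between the pads) lies 155 mm ahead of it (r.tip_extent is the distance from the TCP to the fingertips, in mm); z points along the fingers, y is the direction in which the jaws open and shut (so a half turn about z gives the same grasp; the last joint's range is limited). The gripper opens to 85 mm and grips with 20 to 120 N. Pads are 22 mm wide; open, the fingers measure 114 mm over their backs; the gripper's body (76 mm by 85 mm) begins 54 mm behind the grasp point. The pads swing forward as they close: fully open they stand 13 mm farther back than shut.
Start: joints at [1.244, 0.353, 1.633, -0, 1.155, -0.002], TCP at [199.449, 592.326, 404.681] pointing down, gripper open.
Joint ranges: [-2.63, 2.63], [-0.92, 2.1], [0.06, 2.66], [-1.3, 4.44], [0, 2.69], [-3.02, 3.02]. Speed limits (rad/s): [2.22, 2.22, 2.79, 3.14, 3.14, 3.14].

### API

Orientations are given as [roll, pitch, yaw] about the fixed x, y, z axes, in that order (R = Rz(yaw) Ry(pitch) Rx(roll)).
In Python, from rig import sense, grab_frame, job, r gives the robot as it stands. The module is installed in compiled form; this text tells all that it offers.
- The arm moves only by the shell command python3 -m creep 'ROWS' [FORCE]. ROWS is JSON, a list of rows, each a list of 7 numbers: the turn, a rotation vector about the tool's x, y, z in rad, then the shift along the tool's x, y, z in mm, then the closure, from 0 (fully open) to 1 (shut). In form: [[wx, wy, wz, dx, dy, dz, fingers], ...]. A call has 1 to 10 rows; each row shifts and turns the pose as measured when the row begins, along the tool's axes as they then stand; what a row does not reach is not made up. A row lasts 1/12 s, in which the tool goes at most 41.7 mm and 7.16 degrees, less where a joint would pass 70% of its speed; a pose out of reach is approached as far as the arm can. A call with a gripper value outside its range is refused whole. The fingers move at their own pace and stop on an object; FORCE is the grip in N (left out, the last holds). Time passes only in rows, so rows that do not move let the fingers close. It gives the time, the measured TCP pose, the force and the opening at its end, in the units of the state.
- sense(): the state, without advancing time (a new reading comes with each control period).
- grab_frame(name): name is "scene" or "side" or "wrist"; returns a dict with "color" (384x512x3 uint8, red, green, blue), "mtx" (3x3 intrinsics, pixels), "T" (4x4, takes a point from camera to world coordinates). Camera axes: x right, y down, z forward; pixel columns grow to the right and rows downward; lengths in mm; the calibration is good to about 2 mm. A picture is of the moment at which its call begins. There is no depth.
- job.sign_off(): hands the job in, once; it reports no verdict.
The state is a dict: "clock": time; "qpos": joint angles; "qvel": joint speeds; "joint_efforts": joint torques, N m; "eef_pos": TCP position; "tcp_rot": TCP orientation; "contact_force": force on the tool from outside, world axes, zero at the start; "wrist_torque": the same for the moment, N m; "opening": opening from 0.0 (shut) to 1.0 (fully open).
Only numpy, scipy, OpenCV 4.12 (cv2) and the standard library are available. Lean on these libraries where they do the work, as an engineer would, in place of code of your own. Each camera call takes 0.05 s, during which the arm holds its last target.

### The job

The loaded instrument cassette is too wide and heavy to pick up: push it round on the worktop, nudging one corner and then another as needed, until its hinge side (the long side opposite the latch) lies flat along the face of the aluminium stop rail, with no end of the cassette sticking out past the ends of the rail. Only push it with the fingers, keep it flat on the worktop, leave the other things where they lie, and finish clear of it.

Things in the scene. Friction and masses are not known exactly. Their poses are not given: they have to be found in the camera images.
- cassette: Flat steel wash cassette, lid shut, 146 (x) x 187 (y) x 27 (z) mm, about 0.85 kg, loose; friction about 0.6 on the worktop and on fingers, stops when not pushed. Origin: centre of underside; z up. Long hinge side: upright face at x = +70 mm; long latch side (small latch in the middle): face at x = -70 mm; short ends at y = +-94 mm. Corners cut off by 6 mm. Push the sides 5 to 25 mm up.
- back_left (a point): Point on the cassette's hinge-side face near its left corner, at (70, 87, 15) mm in the cassette's frame.
- back_right (a point): Point on the cassette's hinge-side face near its right corner, at (70, -87, 15) mm in the cassette's frame.
- stop_rail: Aluminium rail, blue end caps, black strip on top, fixed to the worktop, 280 mm long (y), 20 mm thick (x), 40 mm high. Origin: at worktop height, middle of its contact face, the plane x = 0, which looks to its -x; it reaches from y = -140 to +140 mm; two low feet behind it, to x = +64 mm. (A wall cabinet hangs 0.57 m over the worktop's rear, from world x = 0.64 m on: keep the arm clear.)
- handpiece_0: Dental handpiece lying on the worktop, 132 mm long, 20 mm high; bystander, origin at the centre of its underside.
- handpiece_1: A second dental handpiece lying on the worktop, 132 mm long, 20 mm high; bystander, origin at the centre of its underside.
- marker: Marker pen with a blue cap lying on the worktop, 135 mm long, 16 mm high; bystander, origin at the centre of its underside.
- bur_block: White bur block 42 x 78 mm, 41 mm high; bystander, origin at the centre of its underside.
- vial_2: Small indicator vial with a red cap lying on the worktop, 50 mm long, 12 mm thick; bystander, origin at the centre of its underside.

How it is judged (in metres and radians):
At the end, for the whole second after the job is handed in: Both corners of the cassette's hinge side are within 6 mm of the rail's face, the cassette's ends lie between the rail's ends (its middle within 49 mm of the rail's middle, along the rail), it is flat on the worktop and at rest (x of back_left in the frame of stop_rail between -0.006 and 0.005 m and x of back_right in the frame of stop_rail between -0.006 and 0.005 m and y of cassette in the frame of stop_rail between -0.049 and 0.049 m and height (world z) of cassette below 0.004 m and linear speed of cassette below 0.01 m/s); the robot touches nothing.
It fails at once if the cassette is lifted or tipped off the worktop (height (world z) of cassette above 0.01 m or angle between cassette's own z axis and vertical above 0.1 rad).
It fails at once if the arm or the gripper's body, instead of the fingers, pushes the cassette (contact force between cassette and the arm above 3 N).
It fails at once if another thing on the worktop is moved by more than 15 mm (distance of any of handpiece_0, handpiece_1, marker, bur_block, vial_2 from where it was at the start of the episode above 0.015 m).
It also fails if it takes over 67 s, if anything falls off the work surface, if the arm or the gripper's body presses on something with over 40 N, if the wrist force passes 120 N, or if a joint passes its speed limit or range.

## Working session

There is one attempt and no reset: what is moved stays moved. The work goes in short steps, Python scripts to look and compute and a shell command to move; the robot and the scene stay as the last step left them, time stands still between calls to the robot, and variables do not carry over. Pictures are saved under pics/ and viewed, and the job is handed in when it is done.

```bash
mkdir -p pics; python3 - <<'E'
from rig import sense, grab_frame, job, r
import cv2
for n in ("scene","side","wrist"):
    f=grab_frame(n); cv2.imwrite(f"pics/{n}0.png",f["color"][:,:,::-1]); print(n,f["mtx"].round(1).tolist(),f["T"].round(3).tolist())
print(r.tip_extent, sense())
E
```

```text
scene [[391.5, 0.0, 259.1], [0.0, 391.5, 184.5], [0.0, 0.0, 1.0]] [[0.827, -0.245, 0.506, 51.464], [-0.562, -0.365, 0.742, -800.918], [0.003, -0.898, -0.44, 433.132], [0.0, 0.0, 0.0, 1.0]]
side [[400.0, 0.0, 249.9], [0.0, 400.0, 202.2], [0.0, 0.0, 1.0]] [[-0.989, -0.1, 0.109, 444.217], [-0.148, 0.613, -0.776, 665.27], [0.011, -0.784, -0.621, 660.662], [0.0, 0.0, 0.0, 1.0]]
wrist [[294.0, 0.0, 257.8], [0.0, 294.0, 193.2], [0.0, 0.0, 1.0]] [[0.319, 0.901, 0.295, 123.035], [0.948, -0.303, -0.1, 618.156], [-0.0, 0.311, -0.95, 372.662], [0.0, 0.0, 0.0, 1.0]]
173.4 {'clock': 0.15, 'qpos': array([ 1.24357978e+00,  3.53533491e-01,  1.63394731e+00,  7.54351870e-06,
        1.15516614e+00, -2.36898056e-03]), 'qvel': array([-8.27710602e-05, -3.36090813e-03, -1.70649558e-03,  1.09520018e-03,
       -2.82442285e-03, -1.15307811e-03]), 'joint_efforts': array([-1.15473180e-03, -6.05633855e+01, -3.42339706e+01, -1.45528423e-05,
        6.17524798e-03, -1.72328856e-05]), 'eef_pos': array([199.40580213, 592.16423419, 404.11312262]), 'tcp_rot': array([-3.14053838e+00, -9.39563400e-06,  2.81674203e+00]), 'contact_force': array([-0.69074822, -0.33188767, -0.50713933]), 'wrist_torque': array([ 0.00423845, -0.04042936, -0.01242988]), 'opening': 0.9959768748025345}
```

View pics/scene0.png

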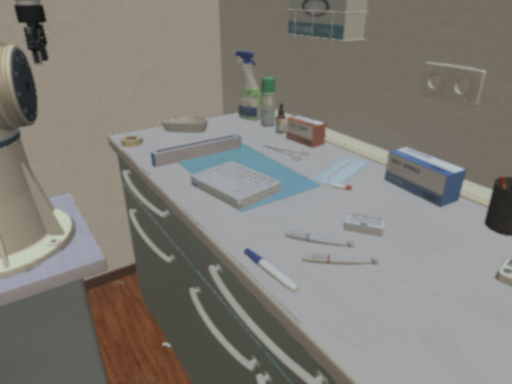

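View pics/side0.png

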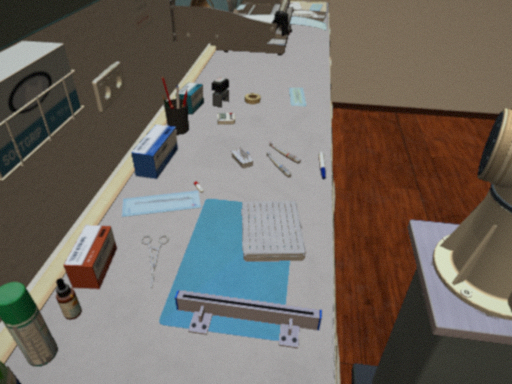

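View pics/wrist0.png

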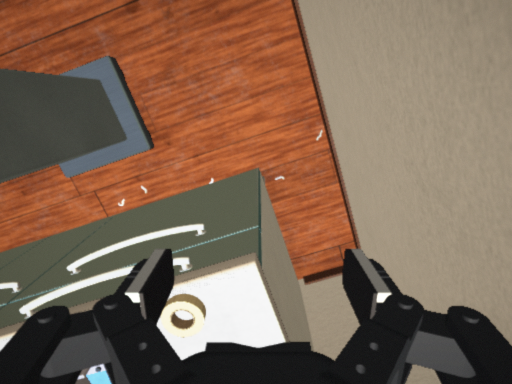

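```bash
python3 - <<'E'
import cv2
a=cv2.imread("pics/side0.png")[190:350,160:335]; cv2.imwrite("pics/s0c.png",cv2.resize(a,None,fx=3.6,fy=3.6,interpolation=cv2.INTER_CUBIC))
a=cv2.imread("pics/scene0.png")[125:215,140:330]; cv2.imwrite("pics/c0c.png",cv2.resize(a,None,fx=4,fy=4,interpolation=cv2.INTER_CUBIC))
E
```

```text
(no output)
```

View pics/s0c.png

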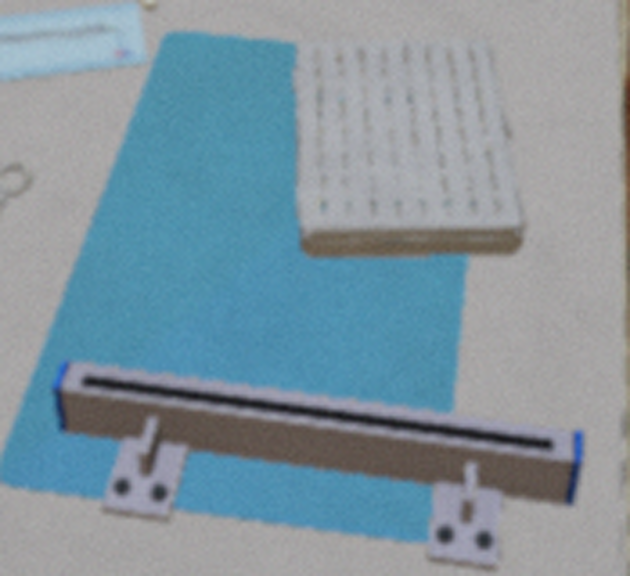

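View pics/c0c.png

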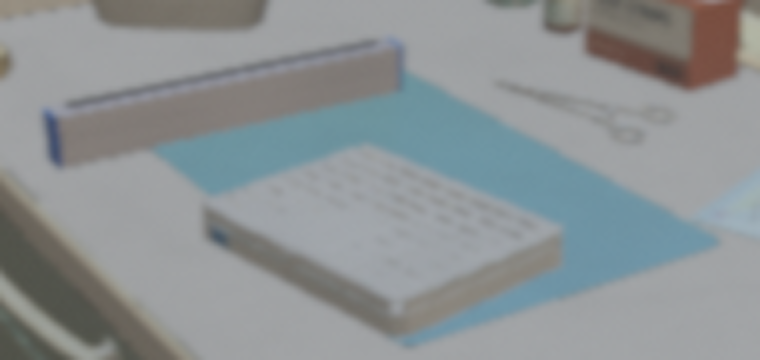

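```bash
cat > h.py <<'E'
import numpy as np
from rig import grab_frame
CAL={}
def px2w(f,u,v,z):
    d=f["T"][:3,:3]@np.linalg.inv(f["mtx"])@np.array([u,v,1.]); o=f["T"][:3,3]
    return o+d*(z-o[2])/d[2]
def w2px(f,p):
    q=f["T"][:3,:3].T@(np.array(p,float)-f["T"][:3,3]); q=f["mtx"]@q; return q[:2]/q[2]
E
python3 - <<'E'
from h import *
import pickle
f={n:grab_frame(n) for n in("scene","side")}
pickle.dump({n:dict(mtx=x["mtx"],T=x["T"]) for n,x in f.items()},open("cal.pkl","wb"))
S=lambda u,v,z:print("side",(u,v),px2w(f["side"],u/3.6+160-.4,v/3.6+190-.4,z).round(1))
C=lambda u,v,z:print("scene",(u,v),px2w(f["scene"],u/4+140-.4,v/4+125-.4,z).round(1))
for p in [(302,228),(522,225),(492,42),(297,42)]: S(*p,27)
S(508,130,20)
for p in [(68,363),(580,433),(57,392),(572,458)]: S(*p,40)
for p in [(205,207),(398,300),(562,230),(368,145)]: C(*p,27)
for p in [(43,112),(388,40),(403,42),(58,112)]: C(*p,40)
for p in [(60,165),(400,90)]: C(*p,0)
for n,p,z in [("vial",(198,187),6),("blk",(242,158),20),("hp",(279,165),10),("hp1",(285,152),10),("marker",(322,165),8)]:
  print(n,px2w(f["side"],*p,z).round(0))
E
```

```text
side (302, 228) [543.1  53.4  27. ]
side (522, 225) [410.3  29.5  27. ]
side (492, 42) [ 439.1 -149.5   27. ]
side (297, 42) [ 576.1 -127.    27. ]
side (508, 130) [422.9 -64.9  20. ]
side (68, 363) [649.9 186.2  40. ]
side (580, 433) [374.9 188.8  40. ]
side (57, 392) [650.1 205.9  40. ]
side (572, 458) [378.8 205.   40. ]
scene (205, 207) [405.6  16.2  27. ]
scene (398, 300) [ 440.8 -153.    27. ]
scene (562, 230) [ 568.4 -132.5   27. ]
scene (368, 145) [539.4  45.7  27. ]
scene (43, 112) [369.2 192.8  40. ]
scene (388, 40) [643.9 191.4  40. ]
scene (403, 42) [651.1 180.9  40. ]
scene (58, 112) [377.7 187.1  40. ]
scene (60, 165) [375.5 190.2   0. ]
scene (400, 90) [649.5 184.3   0. ]
vial [ 711. -196.    6.]
blk [ 612. -342.   20.]
hp [ 500. -338.   10.]
hp1 [ 488. -415.   10.]
marker [ 373. -362.    8.]
```

```bash
python3 -m creep '[[0,0,0.122,0,0,0,1],[0,0,0.122,0,0,0,1],[0,0,0.122,0,0,0,1],[0,0,0.122,0,0,0,1],[0,0,0.122,0,0,0,1],[0,0,0.122,0,0,0,1],[0,0,0.122,0,0,0,1],[0,0,0.122,0,0,0,1],[0,0,0.122,0,0,0,1],[0,0,0.122,0,0,0,1]]' 40
python3 -c "
from rig import r;print(r.tip_extent)"
```

```text
clock: 1.08
eef_pos: [199.2, 591.7, 402.8]
tcp_rot: [-3.14, 0.003, 1.569]
contact_force: [-0.2, 0.2, 1.0]
opening: 0.002
173.4
```

```bash
R='x'; python3 -m creep '[[0,0,0,-36,18,0,1],[0,0,0,-36,18,0,1],[0,0,0,-36,18,0,1],[0,0,0,-36,18,0,1],[0,0,0,-36,18,0,1],[0,0,0,-36,18,0,1],[0,0,0,-36,18,0,1],[0,0,0,-36,18,0,1],[0,0,0,-36,18,0,1],[0,0,0,-36,18,0,1]]'
python3 -m creep '[[0,0,0,-36,18,0,1],[0,0,0,-36,18,0,1],[0,0,0,-36,18,0,1],[0,0,0,-36,18,0,1],[0,0,0,-36,18,0,1],[0,0,0,-36,18,0,1],[0,0,0,-36,18,0,1],[0,0,0,-36,18,0,1],[0,0,0,0,0,0,1]]'
python3 - <<'E'
from h import *
import cv2
f=grab_frame("wrist"); cv2.imwrite("pics/w1.png",f["color"][:,:,::-1])
E
```

```text
clock: 1.92
eef_pos: [376.6, 222.4, 401.9]
tcp_rot: [3.141, -0.001, 1.568]
contact_force: [-0.1, 0.5, 0.2]
opening: 0.001
clock: 2.67
eef_pos: [522.9, -83.8, 403.9]
tcp_rot: [3.133, -0.0, 1.564]
contact_force: [-0.0, -0.2, 0.5]
opening: -0.003
```

View pics/w1.png

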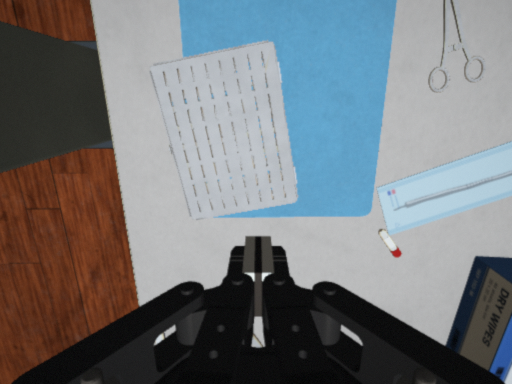

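```bash
python3 - <<'E'
from h import *
import cv2
f=grab_frame("wrist")
a=cv2.imread("pics/w1.png")[30:230,135:315]; cv2.imwrite("pics/w1c.png",cv2.resize(a,None,fx=3,fy=3,interpolation=cv2.INTER_CUBIC))
for p in [(151,67),(271,42),(297,203),(192,218)]: print(px2w(f,*p,27).round(1))
print(px2w(f,125,200,0).round(1))
E
```

```text
[408.8  31.1  27. ]
[538.5  54.6  27. ]
[ 572.1 -126.9   27. ]
[ 439.6 -145.8   27. ]
[ 345.8 -130.1    0. ]
```

View pics/w1c.png

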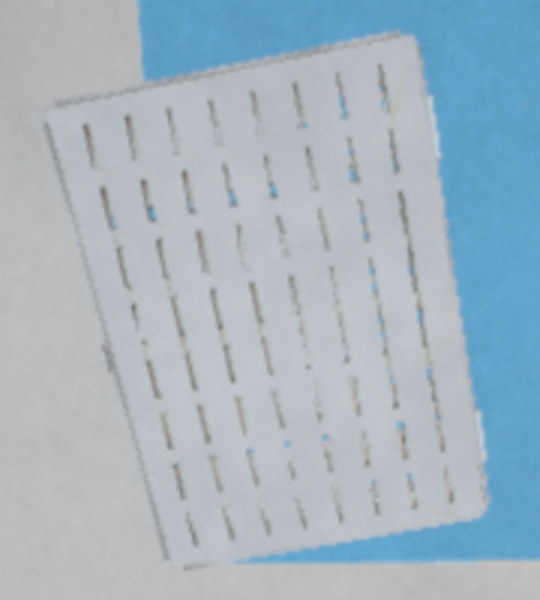

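```bash
python3 -m creep '[[0,0,0,-37,10,0,1],[0,0,0,-37,10,0,1],[0,0,0,-37,10,0,1],[0,0,0,0,0,30,1],[0,0,0,0,0,38,1],[0,0,0,0,0,38,1],[0,0,0,0,0,38,1],[0,0,0,0,0,30,1],[0,0,0,0,0,0,1]]'
```

```text
clock: 3.52
eef_pos: [551.5, -183.3, 226.8]
tcp_rot: [3.131, -0.004, 1.574]
contact_force: [-1.6, 1.4, -0.5]
opening: -0.001
```

```bash
python3 -m creep '[[0,0,0,0,0,25,1],[0,0,0,0,0,18,1],[0,0,0,0,0,2,1],[0,0,0,16,0,0,1],[0,0,0,14,0,0,1],[0,0,0,8,0,0,1],[0,0,0,8,0,0,1],[0,0,0,8,0,0,1],[0,0,0,8,0,0,1],[0,0,0,8,0,0,1]]'
python3 - <<'E'
from h import *
import cv2
f=grab_frame("wrist"); cv2.imwrite("pics/w2.png",f["color"][:,:,::-1])
E
```

```text
clock: 4.35
eef_pos: [555.6, -103.7, 192.3]
tcp_rot: [3.12, -0.001, 1.581]
contact_force: [2.4, -2.1, -2.0]
opening: 0.002
```

View pics/w2.png

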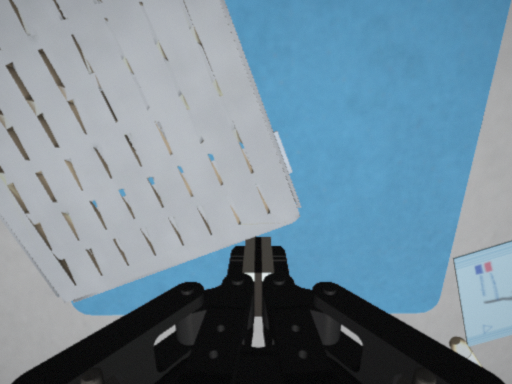

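```bash
python3 -m creep '[[0,0.02,0,0,0,8,1],[0,0,0,7,0,2,1],[0,0,0,8,0,1,1],[0,0,0,8,0,1,1],[0,0,0,8,0,1,1],[0,0,0,8,0,1,1]]'
python3 - <<'E'
from h import *
import cv2
f=grab_frame("side"); cv2.imwrite("pics/s3.png",cv2.resize(f["color"][150:350,150:345,::-1],None,fx=3,fy=3,interpolation=cv2.INTER_CUBIC))
E
```

```text
clock: 4.9
eef_pos: [560.6, -64.9, 184.1]
tcp_rot: [3.105, -0.016, 1.584]
contact_force: [2.1, -7.1, 5.1]
opening: -0.001
```

View pics/s3.png

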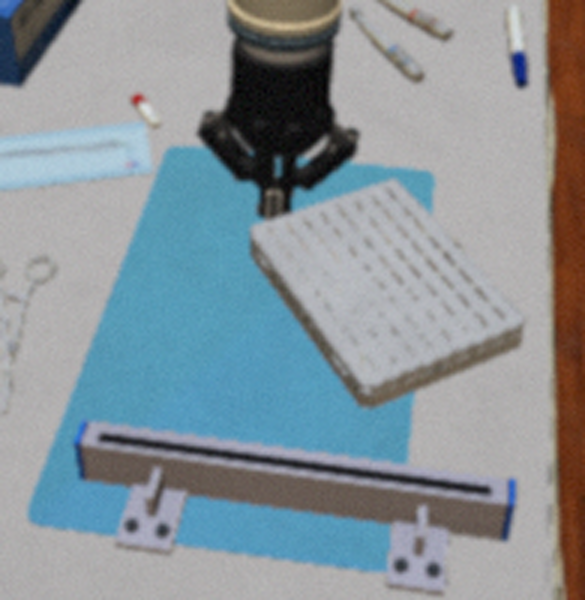

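```bash
cat >> h.py <<'E'
def pose(C):
    # C: top corners ordered: hinge-left(back_left), hinge-right, latch-right, latch-left (world)
    C=np.array(C)[:,:2]; c=C.mean(0)
    x=(C[0]+C[1]-C[2]-C[3]); y=(C[0]+C[3]-C[1]-C[2])
    a1=np.arctan2(x[1],x[0]); a2=np.arctan2(-y[0],y[1])
    print("c",c.round(1),"yaw deg",np.degrees([a1,a2]).round(1),"sizes",np.linalg.norm(x)/2,np.linalg.norm(y)/2)
E
python3 - <<'E'
from h import *
import pickle
f=pickle.load(open("cal.pkl","rb"))["side"]
pose([px2w(f,u/3+149.7,v/3+149.7,27) for u,v in [(366,389),(251,230),(394,181),(522,322)]])
E
```

```text
c [474.4   4.9] yaw deg [37. 36.] sizes 132.52766385022193 181.27105074599925
```

```bash
python3 -m creep '[[0,0.02,0,-30,0,0,1],[0,0.01,0,-30,0,0,1],[0,0,0,-26,-6,0,1],[0,0,0,0,-35,0,1],[0,0,0,0,-35,0,1],[0,0,0,0,-35,0,1],[0,0,0,10,-20,0,1],[0,0,0,0,0,0,1]]'
```

```text
clock: 5.62
eef_pos: [424.9, -142.5, 176.4]
tcp_rot: [3.109, -0.053, 1.587]
contact_force: [-0.9, -0.0, -1.1]
opening: 0.001
```

```bash
cat >> h.py <<'E'
from scipy.spatial.transform import Rotation as Ro
from rig import sense
def fix(yaw=np.pi/2):
    s=sense(); R=Ro.from_euler('xyz',s['tcp_rot']); D=Ro.from_euler('xyz',[np.pi,0,yaw])
    tip=s['eef_pos']+R.apply([0,0,173.4])
    print("turn",(R.inv()*D).as_rotvec().round(3),"tcp",s['eef_pos'].round(1),"tip",tip.round(1),"F",s['contact_force'].round(1),"t",s['clock'])
E
python3 -c "
from h import *;fix()"
```

```text
turn [ 0.032 -0.053  0.015] tcp [ 424.9 -142.5  176.4] tip [ 430.3 -133.2    3.4] F [-0.9 -0.  -1.1] t 5.6167
```

```bash
python3 -m creep '[[0.032,-0.053,0.015,0,0,-6,1],[0,0,0,22,8,0,1],[0,0,0,5,8,0,1],[0,0,0,5,7,0,1],[0,0,0,5,7,0,1],[0,0,0,5,6,0,1],[0,0,0,6,6,0,1],[0,0,0,6,6,0,1],[0,0,0,6,5,0,1],[0,0,0,6,5,0,1]]'
python3 - <<'E'
from h import *
import cv2
fix()
f=grab_frame("side"); cv2.imwrite("pics/s4.png",cv2.resize(f["color"][150:350,150:345,::-1],None,fx=3,fy=3,interpolation=cv2.INTER_CUBIC))
E
```

```text
clock: 6.45
eef_pos: [486.2, -76.0, 182.3]
tcp_rot: [-3.134, 0.001, 1.57]
contact_force: [-2.4, -5.9, 4.3]
opening: -0.001
turn [-0.007  0.001 -0.001] tcp [486.2 -76.  182.3] tip [485.  -76.3   8.9] F [-2.4 -5.9  4.3] t 6.45
```

View pics/s4.png

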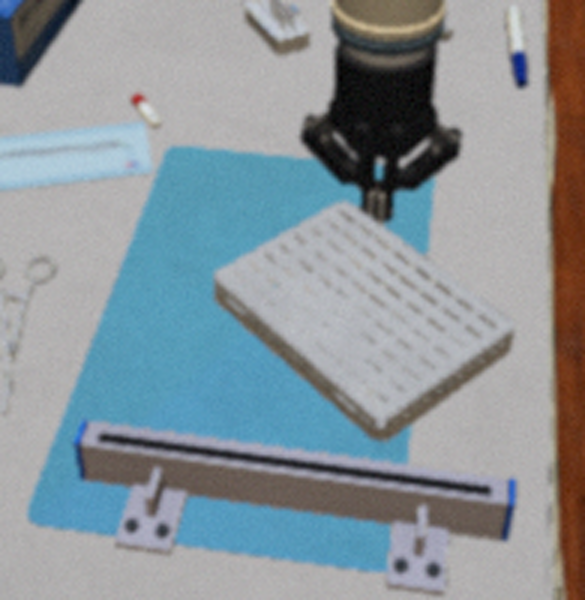

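```bash
python3 - <<'E'
from h import *
import pickle
f=pickle.load(open("cal.pkl","rb"))["side"]
pose([px2w(f,u/3+149.7,v/3+149.7,27) for u,v in [(382,425),(215,279),(345,202),(513,330)]])
E
```

```text
c [486.1  37.4] yaw deg [50.1 48.8] sizes 133.60411926676687 182.11492434882243
```

```bash
python3 -m creep '[[0,0,0,6,5,0,1],[0,0,0,6,5,0,1],[0,0,0,7,4,0,1],[0,0,0,7,4,0,1],[0,0,0,7,4,0,1],[0,0,0,8,3,0,1],[0,0,0,8,3,0,1],[0,0,0,8,2,0,1]]'
python3 - <<'E'
from h import *
import cv2
fix()
f=grab_frame("side"); cv2.imwrite("pics/s5.png",cv2.resize(f["color"][150:350,150:345,::-1],None,fx=3,fy=3,interpolation=cv2.INTER_CUBIC))
E
```

```text
clock: 7.17
eef_pos: [521.9, -19.0, 182.1]
tcp_rot: [-3.138, 0.004, 1.57]
contact_force: [0.1, -5.7, 2.2]
opening: 0.001
turn [-0.004  0.004 -0.001] tcp [521.9 -19.  182.1] tip [521.3 -19.6   8.7] F [ 0.1 -5.7  2.2] t 7.1667
```

View pics/s5.png

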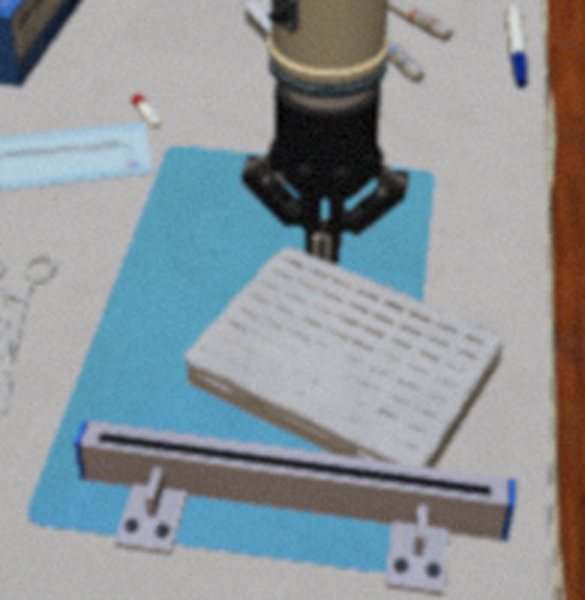

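```bash
python3 - <<'E'
from h import *
import pickle
f=pickle.load(open("cal.pkl","rb"))["side"]
P=[px2w(f,u/3+149.7,v/3+149.7,27) for u,v in [(428,466),(187,357),(287,250),(501,345)]]
print(np.round(P,0)); pose(P)
E
```

```text
[[428. 176.  27.]
 [601. 109.  27.]
 [549. -11.  27.]
 [383.  63.  27.]]
c [490.3  84.4] yaw deg [67.5 67.5] sizes 126.13744158716177 183.64039760410253
```

```bash
python3 -m creep '[[0,0,0,5,5,0,1],[0,0,0,5,5,0,1],[0,0,0,5,5,0,1],[0,0,0,5,5,0,1],[0,0,0,5,5,0,1],[0,0,0,5,5,0,1]]'
python3 - <<'E'
from h import *
import cv2
fix()
f=grab_frame("side"); cv2.imwrite("pics/s6.png",cv2.resize(f["color"][150:350,150:345,::-1],None,fx=3,fy=3,interpolation=cv2.INTER_CUBIC))
E
```

```text
clock: 7.72
eef_pos: [552.4, 12.1, 181.8]
tcp_rot: [-3.133, 0.005, 1.572]
contact_force: [-2.6, -4.7, 3.2]
opening: 0.001
turn [-0.009  0.005  0.001] tcp [552.4  12.1 181.8] tip [550.9  11.2   8.4] F [-2.6 -4.7  3.2] t 7.7167
```

View pics/s6.png

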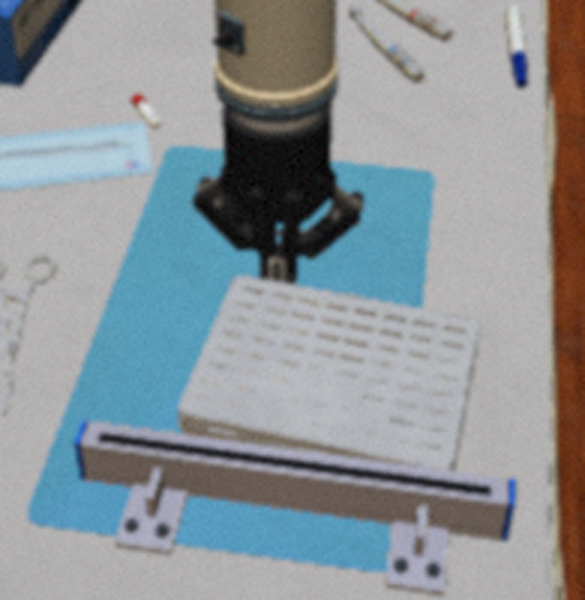

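```bash
python3 - <<'E'
from h import *
import pickle
f=pickle.load(open("cal.pkl","rb"))["side"]
P=[px2w(f,u/3+149.7,v/3+149.7,27) for u,v in [(454,466),(180,411),(237,281),(478,323)]]
print(np.round(P,0)); pose(P)
E
```

```text
[[411. 173.  27.]
 [595. 157.  27.]
 [581.  29.  27.]
 [400.  44.  27.]]
c [496.8 100.9] yaw deg [84.4 85.1] sizes 129.39003770441286 183.02572625814673
```

```bash
python3 -m creep '[[0,0,0,-25,0,0,1],[0,0,0,-20,-10,0,1],[-0.008,0.005,0,0,-22,0,0],[0,0,0,0,-20,0,0],[0,0,0,0,0,5,0],[0,0,0,0,0,5,0],[0,0,0,0,0,0,0],[0,0,0,0,0,0,0],[0,0,0,0,0,0,0]]'
python3 - <<'E'
from h import *
import cv2
fix()
f=grab_frame("wrist"); cv2.imwrite("pics/w7.png",f["color"][:,:,::-1])
E
```

```text
clock: 8.52
eef_pos: [506.6, -32.3, 172.6]
tcp_rot: [3.127, -0.004, 1.572]
contact_force: [-0.1, -0.8, 0.6]
opening: 0.972
turn [ 0.014 -0.004  0.001] tcp [506.6 -32.3 172.6] tip [509.1 -31.7  -0.8] F [-0.1 -0.8  0.6] t 8.5167
```

View pics/w7.png

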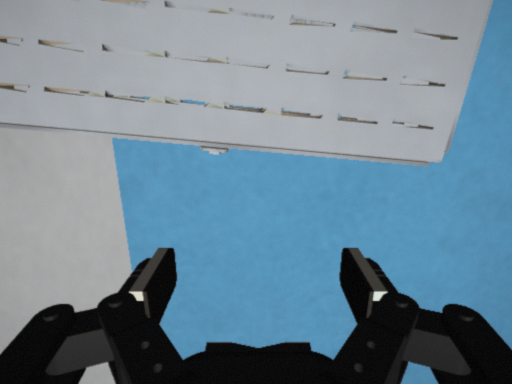

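```bash
python3 -m creep '[[0.014,0,0,20,-12,0,0],[0,0,0,18,0,0,0],[0,0,0,8,0,0,0],[0,0,0,6,0,0,0],[0,0,0,5,0,0,0],[0,0,0,4,0,0,0],[0,0,0,3,0,0,0]]'; python3 -c "
from h import *;fix()"
```

```text
clock: 9.15
eef_pos: [496.7, 32.9, 171.6]
tcp_rot: [3.14, -0.002, 1.572]
contact_force: [3.2, -3.8, -2.7]
opening: 0.999
turn [ 0.001 -0.002  0.001] tcp [496.7  32.9 171.6] tip [496.9  33.3  -1.7] F [ 3.2 -3.8 -2.7] t 9.15
```

```bash
python3 -m creep '[[0,0,0,3,0,0,0],[0,0,0,3,0,0,0]]';python3 -m creep '[[0,0,0,3,0,0,0],[0,0,0,3,0,0,0]]'
python3 - <<'E'
from h import *
import cv2
fix()
for n in("side","wrist"):
  f=grab_frame(n); a=f["color"][:,:,::-1]
  cv2.imwrite(f"pics/{n}8.png",cv2.resize(a[210:350,165:335],None,fx=4,fy=4,interpolation=cv2.INTER_CUBIC) if n=="side" else a)
E
```

```text
clock: 9.32
eef_pos: [497.0, 34.9, 171.6]
tcp_rot: [3.141, 0.004, 1.571]
contact_force: [0.6, -43.6, 6.1]
opening: 0.997
clock: 9.48
eef_pos: [497.1, 35.7, 171.8]
tcp_rot: [-3.142, 0.01, 1.568]
contact_force: [2.1, -28.4, 3.6]
opening: 0.998
turn [-0.     0.01  -0.003] tcp [497.1  35.7 171.8] tip [497.1  34.   -1.6] F [  2.1 -28.4   3.6] t 9.4833
```

View pics/side8.png

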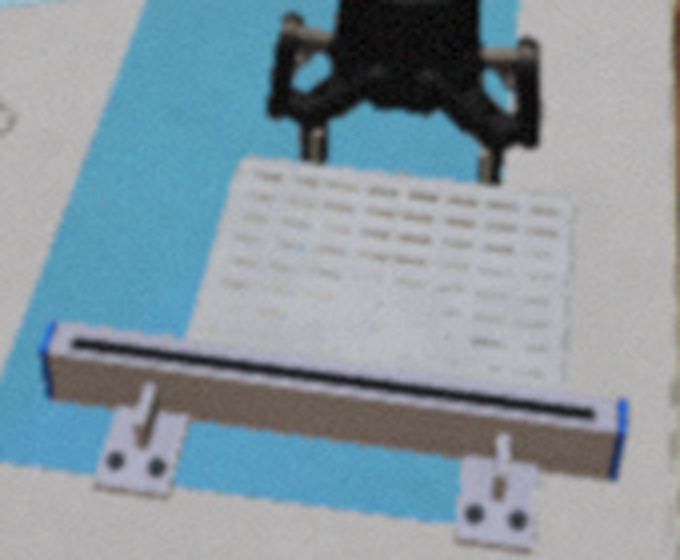

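View pics/wrist8.png

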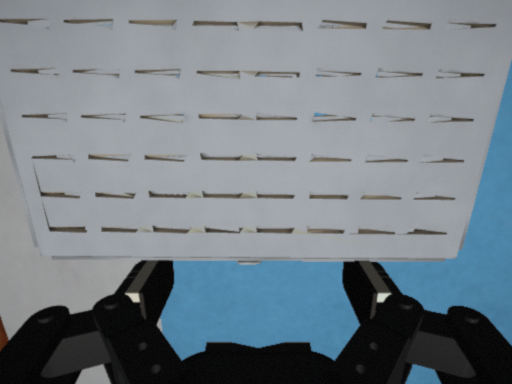

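```bash
python3 -m creep '[[0,0,0,-5,0,0,0],[0,0,0,-20,0,0,0],[0,0,0,-30,0,0,0],[0,0,0,-20,0,-30,0],[0,0,0,0,0,-38,0],[0,0,0,0,0,-38,0],[0,0,0,0,0,-38,0],[0,0,0,0,0,-38,0],[0,0,0,0,0,-38,0],[0,0,0,0,0,0,0]]'
python3 -m creep '[[0,0,0,25,0,0,0],[0,0,0,35,0,0,0],[0,0,0,25,0,0,0],[0,0,0,0,0,0,0],[0,0,0,0,0,0,0]]'
python3 - <<'E'
from h import *
import cv2,pickle
fix()
f=grab_frame("wrist"); a=f["color"][:,:,::-1]; cv2.imwrite("pics/w9.png",a)
pickle.dump((f["mtx"],f["T"]),open("w9.pkl","wb"))
f=grab_frame("scene");cv2.imwrite("pics/c9.png",cv2.resize(f["color"][110:220,120:310,::-1],None,fx=4,fy=4,interpolation=cv2.INTER_CUBIC))
E
```

```text
clock: 10.42
eef_pos: [495.7, -43.0, 398.5]
tcp_rot: [-3.128, 0.007, 1.565]
contact_force: [1.2, -0.6, 0.2]
opening: 1.003
clock: 10.83
eef_pos: [496.5, 44.5, 401.3]
tcp_rot: [-3.135, 0.005, 1.562]
contact_force: [-0.5, -1.1, -0.7]
opening: 1.002
turn [-0.007  0.005 -0.008] tcp [496.5  44.5 401.3] tip [495.3  43.6 227.9] F [-0.5 -1.1 -0.7] t 10.8333
```

View pics/w9.png

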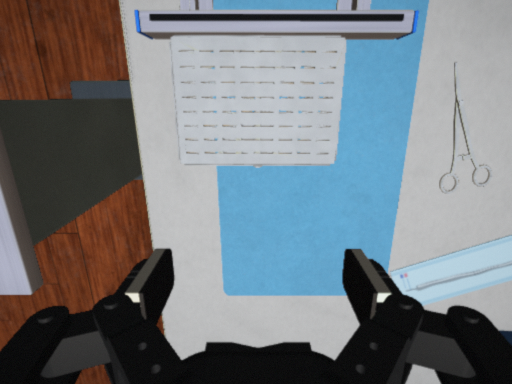

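View pics/c9.png

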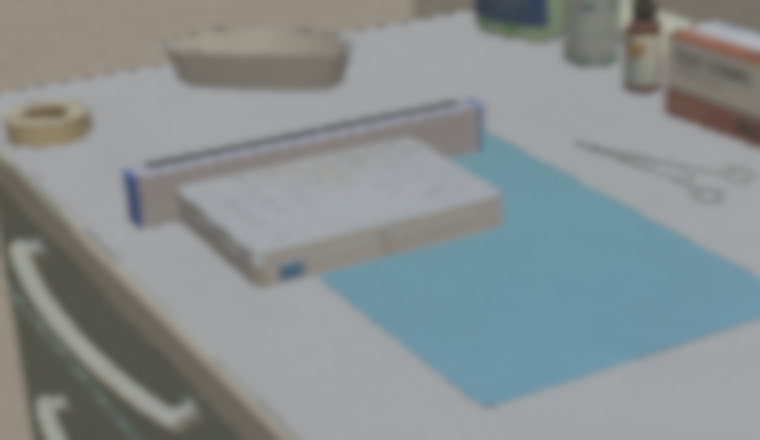

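```bash
python3 - <<'E'
from h import *
import cv2,pickle
m,T=pickle.load(open("w9.pkl","rb")); f=dict(mtx=m,T=T)
a=cv2.imread("pics/w9.png")[0:180,125:430]; cv2.imwrite("pics/w9c.png",cv2.resize(a,None,fx=2.6,fy=2.6,interpolation=cv2.INTER_CUBIC))
b=cv2.imread("pics/w9.png")[20:60,160:360]; cv2.imwrite("pics/w9d.png",cv2.resize(b,None,fx=4,fy=4,interpolation=cv2.INTER_CUBIC))
for n,p,z in [("hingeL",(171,38),27),("hingeR",(346,38),27),("latL",(182,164),27),("latR",(335,163),27),("railTopL",(138,33),40),("railTopR",(416,33),40)]: print(n,px2w(f,*p,z).round(1))
E
```

```text
hingeL [403.7 182.6  27. ]
hingeR [586.4 180.9  27. ]
latL [403.1  48.1  27. ]
latR [584.8  48.1  27. ]
railTopL [374.5 185.2  40. ]
railTopR [652.2 182.6  40. ]
```

View pics/w9d.png

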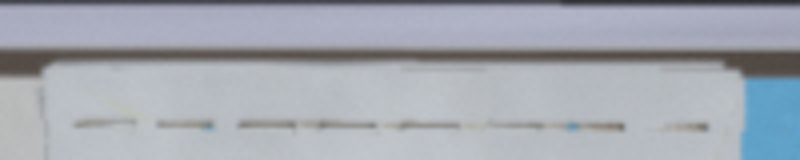

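```bash
python3 -c "
from rig import job,sense
print(sense()['contact_force'],sense()['clock']); job.sign_off()"
```

```text
[-0.02115625 -0.42014236 -0.42368167] 10.9333
the job is handed in; nothing more can be done
```

I turned the cassette about 80° with closed-finger pushes on its right end and its latch side. Then I seated it against the rail with an open two-finger push on the latch side, and handed the job in at 10.9 s.

- **Seating:** the last push stalled against the rail at about 30–44 N. The last overhead picture shows the hinge side parallel to the rail face, both at about -0.5°. Both hinge corners of the lid's top edge measured about 2 mm short of the face. The top edge looks set in by about 3 mm, so the hinge face itself should be flush, to within the 2 mm calibration. I estimated this from the top edge and did not see the contact line directly.
- **Position along the rail:** the cassette's middle is about 19 mm from the rail's middle, against a limit of 49 mm, so no end sticks out.
- **Robot:** it finished about 200 mm above the cassette, with almost no force on the tool.
- **Other things on the worktop:** my pushes stayed well away from them, but I did not measure their positions again at the end.
- **Depth of the first push:** the arm drifted up during the first nudge, with the fingertips about 19 mm above the worktop. I corrected that before going on.

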